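# Conductivity probe check on two metal coupons

### The arm

A 6-joint arm with a two-finger parallel gripper is mounted at the origin on the work surface; the furniture and walls round the work are solid. World frame = base frame: x ahead of the robot, y to its left, z up, the work surface at z = 0. Lengths are in m, angles in rad, forces in N, time in s.
With the tool pointing down it reaches from about 0.3 to 0.875 m from the base axis. Payload 6.4 kg.
Tool frame: the origin (TCP) lies on the front face of the gripper's body, between the roots of the fingers; the fingertips stand ctrl.tip_extent ahead of it and the grasp point (between the pads) lies 45 mm ahead of it (ctrl.tip_extent is the distance from the TCP to the fingertips, in m); z points along the fingers, y is the direction in which the jaws open and shut (so a half turn about z gives the same grasp; the last joint's range is limited). The gripper opens to 88 mm and grips with 3 to 60 N. Pads are 18 mm wide; open, the fingers measure 123 mm over their backs; the gripper's body (75 mm by 187 mm) begins 45 mm behind the grasp point.
Start: joints at [-1.438, 0.181, 1.607, -0, 1.354, -0.206], TCP at [0.191, -0.542, 0.303] pointing down, gripper open.
Joint ranges: [-2.99, 2.99], [-0.89, 2.07], [0.3, 2.58], [-1.14, 4.28], [0, 2.63], [-3.12, 3.12]. Speed limits (rad/s): [2.57, 2.57, 3.01, 3.14, 3.14, 3.14].

### API

Orientations are given as a 3x3 rotation matrix whose columns are the frame's x, y, z axes.
In Python, from cell import ctrl gives the robot as it stands.
- The arm moves only by the tool step_arm, never from a script. Its argument "deltas" is one flat list of numbers, 7 for each row, row after row: the shift along the tool's x, y, z in units of 25 mm (1.0 is 25 mm), then the turn, a rotation vector about the tool's x, y, z in units of 8 degrees (1.0 is 8 degrees), then the closure in counts, from 0 (fully open) to 255 (shut). In form: [x, y, z, rx, ry, rz, fingers, x, y, z, rx, ry, rz, fingers, ...]. A call has exactly 5 rows; each row shifts and turns the pose as measured when the row begins, along the tool's axes as they then stand; what a row does not reach is not made up. A row lasts 1/8 s, in which the tool goes at most 62.5 mm and 10.7 degrees, less where a joint would pass 70% of its speed; a pose out of reach is approached as far as the arm can. A call is refused whole if a number of a shift passes 1 or a number of a turn 1, either way. A call with a gripper value outside its range is refused whole. The fingers move at their own pace and stop on an object; the grip force is fixed at half the most. Time passes only in rows, so rows that do not move let the fingers close, or fill a call up. It gives the time, the measured TCP pose, the force and the opening at its end, in the units of the state.
- ctrl.state(): the state, without advancing time (a new reading comes with each control period).
- ctrl.get_image(name): name is "scene" or "top" or "wrist"; returns a dict with "color" (420x560x3 uint8, red, green, blue), "intrinsics" (3x3 intrinsics, pixels), "origin" and "orientation" of the camera in the world. Camera axes: x right, y up, looking along -z (the intrinsics and any distortion apply to the point x, -y, -z); pixel columns grow to the right and rows downward; lengths in m; the calibration is good to about 2 mm. A picture is of the moment at which its call begins. There is no depth.
- ctrl.finish_job(): hands the job in, once; it reports no verdict.
The state is a dict: "t": time; "q": joint angles; "joint_velocities": joint speeds; "tau": joint torques, N m; "ee_pos": TCP position; "tool_rot": TCP orientation; "ft_force": force on the tool from outside, world axes, zero at the start; "wrist_torque": the same for the moment, N m; "grip_width": opening from 0.0 (shut) to 1.0 (fully open).
Only numpy, scipy, OpenCV 4.12 (cv2) and the standard library are available. Lean on these libraries where they do the work, as an engineer would, in place of code of your own. Each camera call takes 0.05 s, during which the arm holds its last target. There are 200 camera calls.

### The job

Take the hand-held contact probe out of its stand and, keeping it upright, press its sprung tip gently onto the middle of the round reference disc for about a second, then onto the middle of the square sample coupon for about a second. Do not touch the narrow strip coupon with it. Finally put the probe back upright in its stand and let go.

Things in the scene. Friction and masses are not known exactly. Their poses are not given: they have to be found in the camera images.
- probe: Round contact probe, 0.14 kg, hanging upright by its collar in the stand; z up along it. Origin: centre of the handle (cylinder 22 mm across, 37 mm below to 35 mm above the origin, a 5 mm button on top), the place to grip from above, 135 mm above the bench. Below it: black collar 42 mm across (37 to 45 mm below the origin), shaft 16 mm across to 95 mm, nose tapering to 9 mm at 110 mm, sprung pin.
- probe_tip (a point): The round end of the probe's sprung pin (6 mm in diameter), on the probe's axis, 122 mm below the probe's origin when not pressed. The pin slides up by at most 8 mm against a soft spring (0.4 N per mm); pressing it in 3 to 5 mm is right for a measurement.
- disc: Fixed grey mounting block, 56 x 56 x 16 mm, standing on the bench at any yaw, with a round aluminium disc 36 mm in diameter let into its top, standing 4 mm proud. Origin: centre of the bare metal face, 20 mm above the bench; z up. This is the reference disc, touched first.
- square: Fixed grey mounting block, 56 x 56 x 16 mm, standing on the bench at any yaw, with a square aluminium plate 36 x 36 mm let into its top, standing 4 mm proud. Origin: centre of the bare metal face, 20 mm above the bench; z up. This is the sample coupon, touched second.
- strip: Fixed grey mounting block, 56 x 56 x 16 mm, standing on the bench at any yaw, with a narrow aluminium strip 12 x 40 mm let into its top, standing 4 mm proud. Origin: centre of the bare metal face, 20 mm above the bench; z up. Not to be touched with the probe.
- stand: Fixed probe stand: upright grey tube, 38 mm outside and 26 mm inside diameter, on a round dark foot 72 mm across. Origin: centre of the open mouth, 90 mm above the bench; z up. Open down to 10 mm above the bench. The probe's collar rests on the rim, so the seated probe's origin is 45 mm above this one.
Mind the look-alikes: they are no part of the job. Leave any green look-alike of the probe alone.

How it is judged:
On the way, in this order (a step that is already met when the one before it is completed fails the run):
1. the upright probe's tip is pressed on the middle of the round disc (contact force between probe and disc above 0.4 N and distance between probe_tip and disc below 0.015 m and angle between probe's own z axis and vertical below 0.2 rad), for 0.4 s.
2. the upright probe's tip is pressed on the middle of the square coupon (contact force between probe and square above 0.4 N and distance between probe_tip and square below 0.015 m and angle between probe's own z axis and vertical below 0.2 rad), for 0.4 s.
At the end, for the whole second after the job is handed in: The probe stands at rest and released in its stand: upright within 10 degrees, collar down on the rim (height within 8 mm), its axis within 12 mm of the tube's (horizontal distance between probe and stand below 0.012 m and z of probe in the frame of stand between 0.035 and 0.053 m and angle between probe's own z axis and vertical below 0.17 rad and linear speed of probe below 0.02 m/s and contact force between probe and the fingers below 0.05 N); the robot touches nothing.
It fails at once if the probe touches the strip coupon or its mount (contact force between probe and strip above 0.3 N).
It fails at once if the probe is pressed on a coupon with more than 25 N (contact force between probe and disc above 25 N or contact force between probe and square above 25 N).
It also fails if it takes over 54 s, if anything falls off the work surface, if the arm or the gripper's body presses on something with over 40 N, if the wrist force passes 120 N, or if a joint passes its speed limit or range.

## Working session

There is one attempt and no reset: what is moved stays moved. The work goes in short steps, Python scripts to look and compute and a tool call to move; the robot and the scene stay as the last step left them, time stands still between calls to the robot, and variables do not carry over. Pictures are saved under pics/ and viewed, about 8 in all and at most 12, crops included, and the job is handed in when it is done.

Besides the shell and the picture viewer there is one more tool, called after "Request:" by a JSON object that holds its "api" and its "payload", one argument or row to a line. step_arm: Moves the arm, as the interface text tells. Its arguments: {"type":"object","properties":{"deltas":{"type":"array"}},"required":["deltas"]}

```bash
mkdir -p pics; cat > h.py <<'E'
from cell import ctrl
import numpy as np, cv2
def snap(n,f):
    d=ctrl.get_image(n); cv2.imwrite(f'pics/{f}.png',d['color'][:,:,::-1]); np.savez(f'pics/{f}.npz',**d); return d
def ray(f,u,v,z):
    d=np.load(f'pics/{f}.npz'); K=d['intrinsics']; p=np.linalg.inv(K)@[u,v,1]; r=d['orientation']@[p[0],-p[1],-p[2]]
    o=d['origin']; return o+r*(z-o[2])/r[2]
def proj(f,P):
    d=np.load(f'pics/{f}.npz'); p=d['orientation'].T@(np.array(P)-d['origin']); q=d['intrinsics']@[p[0],-p[1],-p[2]]; return q[:2]/q[2]
E
python3 - <<'E'
from h import *
a=snap('top','top0');b=snap('scene','scene0')
for d in(a,b): print({k:v for k,v in d.items() if k!='color'})
s=ctrl.state();print(s,ctrl.tip_extent)
E
```

```text
{'intrinsics': array([[435.91774418,   0.        , 281.56962813],
       [  0.        , 435.91774418, 214.70230285],
       [  0.        ,   0.        ,   1.        ]]), 'origin': array([0.3700256 , 0.4375191 , 0.96165078]), 'orientation': array([[ 0.00529572,  0.99898631, -0.04470254],
       [-0.99998415,  0.00520494, -0.0021471 ],
       [-0.00191225,  0.04471321,  0.99899803]])}
{'intrinsics': array([[544.2117061 ,   0.        , 283.59296759],
       [  0.        , 544.2117061 , 213.18919576],
       [  0.        ,   0.        ,   1.        ]]), 'origin': array([-0.44662394,  0.85871203,  0.52074897]), 'orientation': array([[-0.44218151,  0.32806325, -0.83477543],
       [-0.89653973, -0.18896169,  0.40063697],
       [-0.02630631,  0.9255636 ,  0.37767711]])}
{'t': 0.1, 'q': array([-1.43826925e+00,  1.81470085e-01,  1.60787017e+00, -4.33756953e-06,
        1.35379322e+00, -2.06308888e-01]), 'joint_velocities': array([ 0.00131909, -0.00198208, -0.00201494,  0.00067838, -0.00220054,
        0.00080527]), 'tau': array([ 4.38372990e-04, -4.34820986e+01, -3.42692900e+01,  7.04098796e-02,
        3.40795855e-02, -4.62981154e-05]), 'ee_pos': array([ 0.19108496, -0.54193047,  0.30191656]), 'tool_rot': array([[ 9.43141938e-01,  3.32390194e-01, -2.07801525e-04],
       [ 3.32390113e-01, -9.43140754e-01,  1.52674660e-03],
       [ 3.11489512e-04, -1.50900992e-03, -9.99998813e-01]]), 'ft_force': array([ 0.51148626,  0.30142263, -0.49783965]), 'wrist_torque': array([-0.02034579, -0.00956266,  0.0024892 ]), 'grip_width': 1.0001287622164403} 0.064
```

View pics/top0.png

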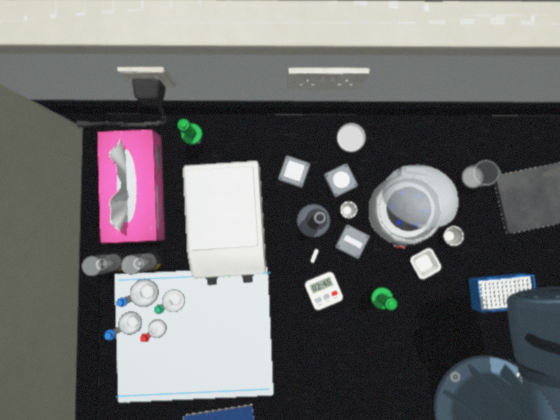

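View pics/scene0.png

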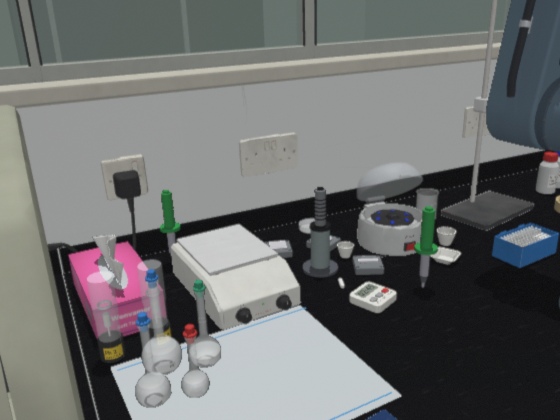

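Top view: square coupon at (295,171), round disc at (341,180), strip at (353,241). The dark/grey probe is in its stand, with its foot at about (313,220). The green look-alikes are at (190,132) and (384,299). Confirming with an enlarged crop.

```bash
python3 - <<'E'
from h import *
im=cv2.imread('pics/top0.png')[140:270,260:400]
cv2.imwrite('pics/crop0.png',cv2.resize(im,None,fx=4.5,fy=4.5,interpolation=cv2.INTER_CUBIC))
for n,u,v,z in[('sq',295,171,.02),('disc',341,180,.02),('strip',353,241,.02),('foot',313,220,.008),('btn',320,217,.175)]: print(n,ray('top0',u,v,z))
E
```

```text
sq [0.50732652 0.41087647 0.02      ]
disc [0.48819429 0.3110101  0.02      ]
strip [0.35621509 0.28525274 0.02      ]
foot [0.40145248 0.37072627 0.008     ]
btn [0.40143474 0.36979627 0.175     ]
```

View pics/crop0.png

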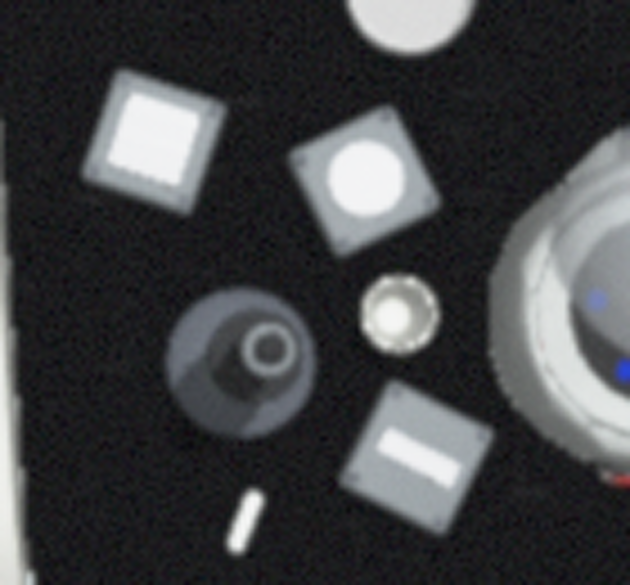

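Crop: the square plate is at crop (154,140), the round disc at (366,178) and the strip at (419,457). The dark probe's button is at (269,349), over its foot at (241,362). It is grey/black, not green, so it is the right probe. Next I refine the positions and check the obstacles: wall, ring-stand rod and device lid.

```bash
python3 - <<'E'
from h import *
im=cv2.imread('pics/top0.png',0)
for n,(u,v) in dict(sq=(294,171),disc=(341,180),strip=(353,241)).items():
    w=im[v-14:v+15,u-14:u+15]; m=(w>222).astype(np.uint8); k,l,st,c=cv2.connectedComponentsWithStats(m); i=l[14,14]
    uu,vv=c[i]+[u-14,v-14]; print(n,st[i][4],uu,vv,ray('top0',uu,vv,.02))
print('foot',ray('top0',313.4,220.2,.008),'btn',ray('top0',319.6,217.4,.175))
print('btn in scene pred',proj('scene0',[.4014,.370,.175]))
print('wall',ray('top0',300,113,0)); print('standbase top',ray('top0',530,195,.01))
print('rod base scene',ray('scene0',474,207,.01)); 
for z in(0,.3,.6): print(proj('scene0',[.5,-.1,z]))
print('device front rim',ray('scene0',392,215,.1))
print('tcp0 in scene',proj('scene0',[.19,-.54,.30]), [proj('scene0',[.42,.16,z]) for z in(0,.1,.2)])
E
```

```text
sq 256 293.84375 170.3203125 [0.5087984  0.41339361 0.02      ]
disc 199 340.8241206030151 179.19095477386935 [0.4899558  0.31139019 0.02      ]
strip 80 352.8375 241.2375 [0.35570208 0.28560397 0.02      ]
foot [0.40101919 0.36985016 0.008     ] btn [0.40070818 0.37051739 0.175     ]
btn in scene pred [321.61650753 186.59616623]
wall [0.64043069 0.39966443 0.        ]
standbase top [ 0.45857855 -0.10359881  0.01      ]
rod base scene [ 0.48135351 -0.11359766  0.01      ]
[464.06266255 209.32844496]
[476.90603088  88.8307752 ]
[492.29259389 -55.52738223]
device front rim [0.36610498 0.22802078 0.1       ]
tcp0 in scene [736.63191584  88.69382689] [array([400.10333352, 242.96064479]), array([402.65755985, 200.5903634 ]), array([405.38335894, 155.373981  ])]
```

Request:
{"api": "step_arm", "payload": {
  "deltas": [0.9,-0.95,-0.2,0,0,0,0,0.9,-0.95,-0.2,0,0,0,0,0.9,-0.95,-0.2,0,0,0,0,0.9,-0.95,-0.2,0,0,0,0,0.9,-0.95,-0.2,0,0,0,0]
}}

```text
t: 0.72
ee_pos: [0.258, -0.3887, 0.3248]
tool_rot: [[0.944, 0.329, -0.001], [0.329, -0.944, 0.007], [0.001, -0.007, -1.0]]
ft_force: [-0.1, -0.4, -0.8]
grip_width: 1.0
```

Request:
{"api": "step_arm", "payload": {
  "deltas": [0.66,-1,0,0,0,0,0,0.66,-1,0,0,0,0,0,0.66,-1,0,0,0,0,0,0.66,-1,0,0,0,0,0,0.66,-1,0,0,0,0,0]
}}

```text
t: 1.35
ee_pos: [0.295, -0.2381, 0.3248]
tool_rot: [[0.944, 0.329, -0.004], [0.329, -0.944, 0.008], [-0.001, -0.008, -1.0]]
ft_force: [-22.2, -20.0, -1.4]
grip_width: 1.0
```

Request:
{"api": "step_arm", "payload": {
  "deltas": [0.66,-1,0,0,0,0,0,0.66,-1,0,0,0,0,0,0.66,-1,0,0,0,0,0,0.66,-1,0,0,0,0,0,0.66,-1,0,0,0,0,0]
}}

```text
t: 1.98
ee_pos: [0.3341, -0.1, 0.3303]
tool_rot: [[0.946, 0.325, 0.006], [0.325, -0.945, -0.029], [-0.004, 0.029, -1.0]]
ft_force: [0.4, 0.0, 0.0]
grip_width: 0.996
```

The force read about 30 N mid-move and then dropped to zero, so I may have brushed something. Looking.

```bash
python3 - <<'E'
from h import *
snap('scene','scene1');snap('wrist','wrist1')
a=cv2.imread('pics/scene1.png');b=cv2.imread('pics/wrist1.png')
cv2.imwrite('pics/pair1.png',cv2.resize(np.hstack([a,b]),(800,300),interpolation=cv2.INTER_AREA))
s=ctrl.state();print(s['t'],s['ft_force'],s['ee_pos'],s['q'],s['grip_width'])
E
```

```text
2.075 [-0.19481875  0.58684966  0.62262563] [ 0.33415284 -0.0990589   0.33012393] [-0.61809019 -0.42057878  2.09033876 -0.0199311   1.45120249  0.61998404] 1.0015159331831802
```

View pics/pair1.png

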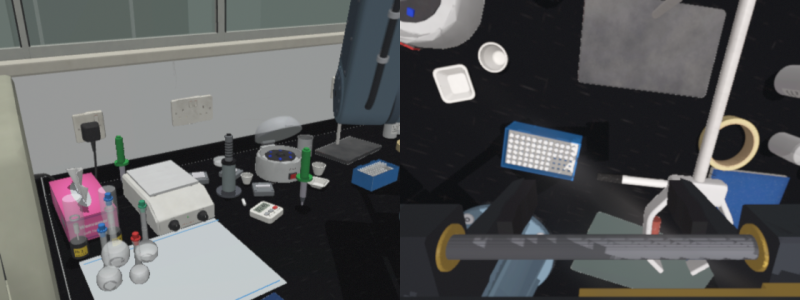

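The wrist view shows the ring stand's white clamp at (690,190), beside the right finger, and the gripper brushed it. Force is now 0 and my route leads away from it, so I continue.

Request:
{"api": "step_arm", "payload": {
  "deltas": [0.5,-1,0,0,0,0,0,0.5,-1,0,0,0,0,0,0.5,-1,0,0,0,0,0,0.5,-1,0,0,0,0,0,0.5,-1,0,0,0,0,0]
}}

```text
t: 2.7
ee_pos: [0.3525, 0.0388, 0.3255]
tool_rot: [[0.946, 0.325, 0.004], [0.325, -0.945, -0.031], [-0.006, 0.03, -1.0]]
ft_force: [-0.5, -0.3, -1.0]
grip_width: 0.998
```

Request:
{"api": "step_arm", "payload": {
  "deltas": [0.5,-1,0,0,0,0,0,0.5,-1,0,0,0,0,0,0.5,-1,0,0,0,0,0,0.5,-1,0,0,0,0,0,0.5,-1,0,0,0,0,0]
}}

```text
t: 3.32
ee_pos: [0.3728, 0.1778, 0.3202]
tool_rot: [[0.946, 0.323, 0.004], [0.323, -0.946, -0.033], [-0.007, 0.032, -0.999]]
ft_force: [0.7, -0.2, 0.1]
grip_width: 1.0
```

Request:
{"api": "step_arm", "payload": {
  "deltas": [0,0,0,0,0,-1,0,0,0,0,0,0,-1,0,0,0,0,0,0,-1,0,0,0,0,0,0,-1,0,0,0,0,0,0,-1,0]
}}

```text
t: 3.95
ee_pos: [0.3747, 0.1755, 0.3184]
tool_rot: [[0.496, 0.868, 0.0], [0.868, -0.496, -0.035], [-0.03, 0.018, -0.999]]
ft_force: [-0.8, 0.5, -0.3]
grip_width: 0.998
```

Request:
{"api": "step_arm", "payload": {
  "deltas": [0,0,0,0,0,-1,0,0,0,0,0,0,-1,0,0,0,0,0,0,-1,0,0,0,0,0,0,-0.7,0,0,0,0,0,0,0,0]
}}

```text
t: 4.58
ee_pos: [0.3767, 0.171, 0.317]
tool_rot: [[-0.013, 1.0, -0.002], [0.999, 0.012, -0.038], [-0.038, -0.002, -0.999]]
ft_force: [-0.2, -0.8, -0.9]
grip_width: 1.0
```

Request:
{"api": "step_arm", "payload": {
  "deltas": [1,0.12,0,0,0.27,0,0,1,0.12,0,0,0,0,0,1,0.12,0,0,0,0,0,1,0.12,0,0,0,0,0,0.9,0.12,0,0,0,0,0]
}}

```text
t: 5.2
ee_pos: [0.3934, 0.2933, 0.3153]
tool_rot: [[0.005, 1.0, -0.002], [1.0, -0.005, -0.001], [-0.001, -0.002, -1.0]]
ft_force: [-0.0, -0.4, 0.4]
grip_width: 0.999
```

```bash
cat > st.py <<'E'
from h import *
s=ctrl.state();np.set_printoptions(precision=4,suppress=True)
def rel(P):
    s=ctrl.state();R=s['tool_rot'];print('pos',s['ee_pos'],'units to go',R.T@(np.array(P)-s['ee_pos'])/.025,'rot units',np.cross([0,0,1],R.T@[0,0,-1])/np.radians(8),'yawy',np.degrees(np.arctan2(R[1,1],R[0,1])),'F',s['ft_force'],'t',s['t'],s['grip_width'])
E
python3 -c "
from st import *
rel([.401,.370,.3]); snap('wrist','wrist2')"
```

```text
pos [0.3934 0.2933 0.3153] units to go [3.0684 0.2891 0.6084] rot units [-0.017  0.004  0.   ] yawy -0.27057020145384636 F [-0.0318 -0.4031  0.4175] t 5.2 0.9989537886522297
```

View pics/wrist2.png

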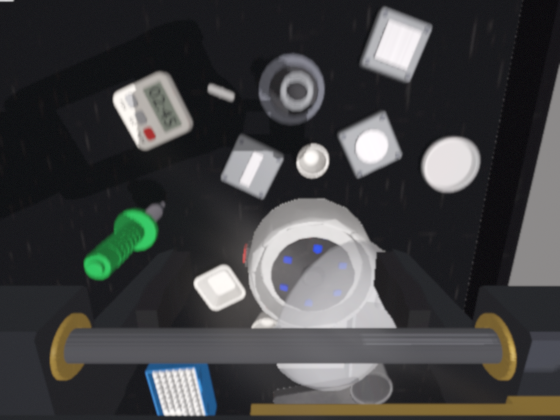

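Wrist view: probe top at (297,90) over its stand, square at (397,43), disc at (371,147), strip at (253,168). Second measurement from this picture:

```bash
python3 - <<'E'
from h import *
for n,u,v,z in[('btn',296.5,90,.175),('foot',292,89,.004),('sq',397.5,43,.02),('disc',371.5,147,.02)]: print(n,ray('wrist2',u,v,z))
g=cv2.imread('pics/wrist2.png',0)
for n,(u,v) in dict(sq=(397,43),disc=(371,147)).items():
    w=g[v-28:v+29,u-28:u+29]; k,l,st,c=cv2.connectedComponentsWithStats((w>195).astype(np.uint8)); i=l[28,28]; uu,vv=c[i]+[u-28,v-28]
    print(n,st[i],uu,vv,ray('wrist2',uu,vv,.02))
E
```

```text
btn [0.40221127 0.37612054 0.175     ]
foot [0.4035203  0.37685191 0.004     ]
sq [0.50947373 0.42044009 0.02      ]
disc [0.49132607 0.31553641 0.02      ]
sq [   6    4   47   52 1526] 397.9836173001311 44.321100917431195 [0.5100853  0.41921865 0.02      ]
disc [ 13  10  33  35 933] 371.7620578778135 145.98606645230439 [0.49152922 0.31665595 0.02      ]
```

Request:
{"api": "step_arm", "payload": {
  "deltas": [0.8,0.1,0,0,0,0,0,0.8,0.1,0,0,0,0,0,0.8,0.1,0,0,0,0,0,0.6,0,0,0,0,0,0,0,0,0,0,0,0,0]
}}

```text
t: 5.88
ee_pos: [0.4029, 0.3721, 0.3144]
tool_rot: [[0.009, 1.0, -0.003], [1.0, -0.009, -0.001], [-0.001, -0.003, -1.0]]
ft_force: [-0.4, -0.5, 0.9]
grip_width: 1.003
```

Stand-to-disc and stand-to-square offsets agree between the two cameras to under 1 mm: disc (+0.089,-0.0595), square (+0.108,+0.043). The absolute y readings differ by about 5 mm, so I use the mean, (0.4015,0.3735). Descending part way, then a closer look.

Request:
{"api": "step_arm", "payload": {
  "deltas": [0.05,-0.06,0.6,0,0,0,0,0,0,0.7,0,0,0,0,0,0,0.7,0,0,0,0,0,0,0.6,0,0,0,0,0,0,0,0,0,0,0]
}}

```text
t: 6.5
ee_pos: [0.4, 0.3714, 0.2429]
tool_rot: [[0.01, 1.0, -0.006], [1.0, -0.01, -0.004], [-0.004, -0.006, -1.0]]
ft_force: [-0.5, -0.1, -0.0]
grip_width: 0.998
```

```bash
python3 -c "
from st import *
rel([.4015,.3735,.186]); snap('wrist','wrist3'); snap('scene','scene3')
print(proj('wrist3',[.4015,.3735,.175]),proj('wrist3',[.4015,.3785,.175]),proj('wrist3',[.4015,.3735,.09]))
a=cv2.imread('pics/wrist3.png');b=cv2.imread('pics/scene3.png')[100:300,180:447]
cv2.imwrite('pics/pair3.png',np.hstack([cv2.resize(a,(400,300)),cv2.resize(b,(400,300))]))"
```

```text
pos [0.4    0.3714 0.2429] units to go [0.091  0.0717 2.2754] rot units [-0.0451  0.0257  0.    ] yawy -0.572565442557687 F [-0.498  -0.0913 -0.0355] t 6.5 0.9977754571994377
[286.2873 262.1748] [286.2212 253.0416] [285.7999 205.8758]
```

View pics/pair3.png

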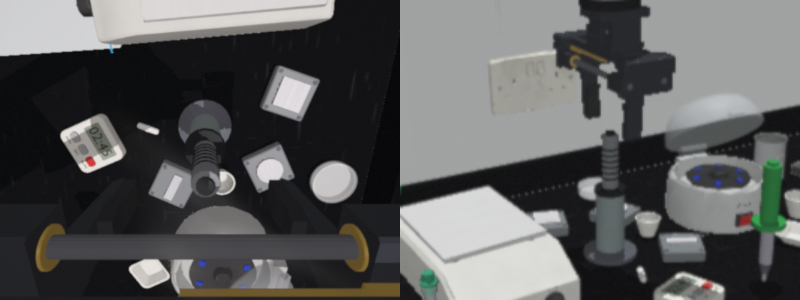

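Button at wrist pixel (286,259), predicted (286,262), so y≈0.375. The probe is centred between the fingers; I go down and grip.

Request:
{"api": "step_arm", "payload": {
  "deltas": [0.13,0.05,0.6,-0.05,0.03,0,0,0,0,0.6,0,0,0,0,0,0,0.6,0,0,0,0,0,0,0.45,0,0,0,0,0,0,0,0,0,0,0]
}}

```text
t: 7.22
ee_pos: [0.4038, 0.3762, 0.1883]
tool_rot: [[0.01, 1.0, 0.007], [1.0, -0.01, 0.004], [0.005, 0.007, -1.0]]
ft_force: [-0.2, 0.9, -0.3]
grip_width: 1.001
```

Request:
{"api": "step_arm", "payload": {
  "deltas": [0,0,0,0,0,0,255,0,0,0,0,0,0,255,0,0,0,0,0,0,255,0,0,0,0,0,0,255,0,0,0,0,0,0,255]
}}

```text
t: 7.85
ee_pos: [0.4046, 0.3767, 0.1899]
tool_rot: [[0.01, 1.0, 0.01], [1.0, -0.01, 0.006], [0.006, 0.01, -1.0]]
ft_force: [0.3, 0.7, 0.4]
grip_width: 0.456
```

```bash
python3 -c "
from st import *
rel([.4015,.3745,.29])"
```

```text
pos [0.4046 0.3767 0.1899] units to go [-0.0643 -0.0865 -4.0057] rot units [ 0.069  -0.0428  0.    ] yawy -0.5647036522045779 F [0.2552 0.6852 0.4036] t 7.85 0.45599374924381075
```

Request:
{"api": "step_arm", "payload": {
  "deltas": [-0.05,-0.1,0.08,0.07,-0.04,0,255,0,0,0,0,0,0,255,0,0,0,0,0,0,255,0,0,0,0,0,0,255,0,0,0,0,0,0,255]
}}

```text
t: 8.48
ee_pos: [0.402, 0.3754, 0.1877]
tool_rot: [[0.01, 1.0, -0.001], [1.0, -0.01, -0.0], [-0.0, -0.001, -1.0]]
ft_force: [0.1, 0.8, -0.5]
grip_width: 0.241
```

```bash
python3 -c "
from st import *
rel([.4015,.3745,.29])"
```

```text
pos [0.402  0.3754 0.1877] units to go [-0.0344 -0.0217 -4.0915] rot units [-0.0065  0.0003  0.    ] yawy -0.565855897979814 F [ 0.1082  0.8225 -0.4768] t 8.475 0.2413720639594541
```

Gripped at 21 mm opening. The seated reference TCP is (0.402,0.3754,0.1877), so the pressing height is TCP z≈0.191 (4 mm of compression). Lifting.

Request:
{"api": "step_arm", "payload": {
  "deltas": [0,0,-0.6,0,0,0,255,0,0,-0.9,0,0,0,255,0,0,-1,0,0,0,255,0,0,-1,0,0,0,255,0,0,-0.8,0,0,0,255]
}}

```text
t: 9.1
ee_pos: [0.401, 0.3747, 0.2995]
tool_rot: [[0.01, 1.0, -0.004], [1.0, -0.01, -0.002], [-0.002, -0.004, -1.0]]
ft_force: [0.3, -0.4, -2.3]
grip_width: 0.237
```

```bash
python3 -c "
from st import *
rel([.491,.316,.29]); snap('wrist','wrist4'); snap('scene','scene4')
a=cv2.imread('pics/wrist4.png');b=cv2.imread('pics/scene4.png')[60:300,180:500]
cv2.imwrite('pics/pair4.png',np.hstack([cv2.resize(a,(400,300)),cv2.resize(b,(400,300))]))"
```

```text
pos [0.401  0.3747 0.2995] units to go [-2.3125  3.6263  0.3704] rot units [-0.0306  0.0144  0.    ] yawy -0.5630471844558734 F [ 0.2738 -0.4298 -2.3184] t 9.1 0.23697802801678688
```

View pics/pair4.png

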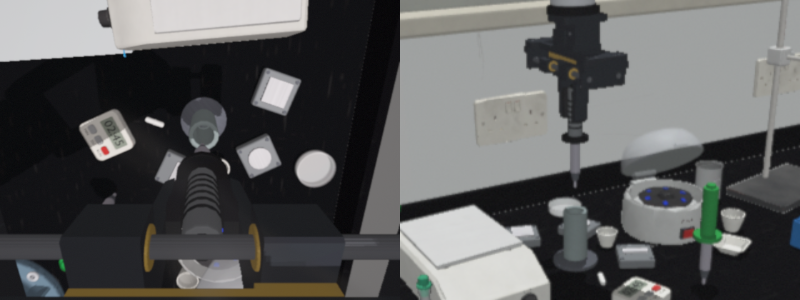

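The probe is out of the stand and hanging upright in the jaws (scene crop, tip at (575,187)). Moving over the disc.

Request:
{"api": "step_arm", "payload": {
  "deltas": [-0.5,0.7,0,-0.03,0.01,0,255,-0.6,0.95,0,0,0,0,255,-0.6,0.95,0,0,0,0,255,-0.6,0.95,0,0,0,0,255,0,0,0,0,0,0,255]
}}

```text
t: 9.82
ee_pos: [0.4943, 0.3112, 0.2967]
tool_rot: [[0.01, 1.0, -0.0], [1.0, -0.01, -0.002], [-0.002, -0.0, -1.0]]
ft_force: [0.2, -0.3, -1.2]
grip_width: 0.238
```

```bash
python3 -c "
from st import *
rel([.491,.316,.21])"
```

```text
pos [0.4943 0.3112 0.2967] units to go [ 0.1989 -0.1335  3.4678] rot units [-0.002   0.0137  0.    ] yawy -0.5748886942474476 F [ 0.1825 -0.2698 -1.1571] t 9.825 0.23787131323747301
```

Request:
{"api": "step_arm", "payload": {
  "deltas": [0.2,-0.13,0.6,0,0.01,0,255,0,0,0.8,0,0,0,255,0,0,0.8,0,0,0,255,0,0,0.7,0,0,0,255,0,0,0,0,0,0,255]
}}

```text
t: 10.45
ee_pos: [0.4861, 0.3172, 0.2158]
tool_rot: [[0.008, 1.0, -0.008], [1.0, -0.008, -0.002], [-0.002, -0.008, -1.0]]
ft_force: [-1.1, -0.6, -1.8]
grip_width: 0.238
```

```bash
python3 -c "
from st import *
rel([.491,.316,.191]); snap('wrist','wrist5'); snap('scene','scene5')
a=cv2.imread('pics/wrist5.png');b=cv2.imread('pics/scene5.png')[130:280,240:440]
cv2.imwrite('pics/pair5.png',np.hstack([cv2.resize(a,(400,300)),cv2.resize(b,(400,300),interpolation=cv2.INTER_CUBIC)]))"
```

```text
pos [0.4861 0.3172 0.2158] units to go [-0.0459  0.2035  0.99  ] rot units [-0.0559  0.0155  0.    ] yawy -0.45241248396871786 F [-1.0951 -0.6058 -1.8129] t 10.45 0.23811866851576757
```

View pics/pair5.png

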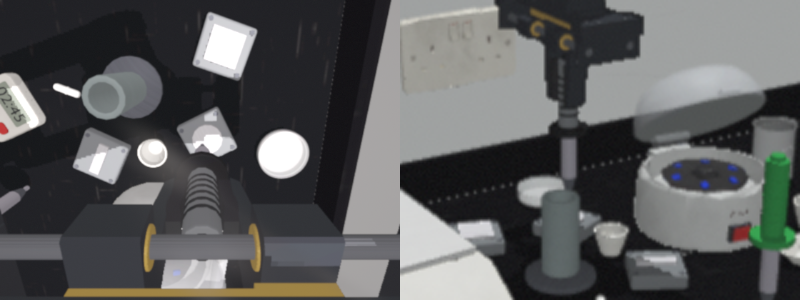

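The wrist view shows the collar over the disc block at (207,140); the tip itself is hidden. The scene crop agrees, with the probe just behind the stand. Descending slowly to press.

Request:
{"api": "step_arm", "payload": {
  "deltas": [-0.04,0.2,0.25,-0.05,0.01,0,255,0,0,0.25,0,0,0,255,0,0,0.2,0,0,0,255,0,0,0.1,0,0,0,255,0,0,0,0,0,0,255]
}}

```text
t: 11.18
ee_pos: [0.4941, 0.3169, 0.1988]
tool_rot: [[0.008, 1.0, 0.007], [1.0, -0.008, 0.002], [0.002, 0.007, -1.0]]
ft_force: [0.6, 0.8, -2.1]
grip_width: 0.244
```

```bash
python3 -c "
from st import *
rel([.491,.316,.191])"
```

```text
pos [0.4941 0.3169 0.1988] units to go [-0.0364 -0.1252  0.3098] rot units [ 0.0496 -0.0159  0.    ] yawy -0.47833975183554056 F [ 0.608   0.8453 -2.0561] t 11.175 0.24355115818897333
```

Request:
{"api": "step_arm", "payload": {
  "deltas": [-0.02,-0.08,0.15,0.03,-0.01,0,255,0,0,0.15,0,0,0,255,0,0,0,0,0,0,255,0,0,0,0,0,0,255,0,0,0,0,0,0,255]
}}

```text
t: 11.8
ee_pos: [0.4922, 0.3165, 0.1916]
tool_rot: [[0.008, 1.0, 0.003], [1.0, -0.008, 0.001], [0.001, 0.003, -1.0]]
ft_force: [-0.4, 0.2, 0.6]
grip_width: 0.241
```

```bash
python3 -c "
from st import *
rel([.491,.316,.191])"
```

```text
pos [0.4922 0.3165 0.1916] units to go [-0.022  -0.0483  0.0242] rot units [ 0.0238 -0.0075  0.    ] yawy -0.47116564874583444 F [-0.3791  0.2207  0.5516] t 11.8 0.24103302078850913
```

Vertical force rose by about 2 N, which matches 4–5 mm of pin travel. Holding.

Request:
{"api": "step_arm", "payload": {
  "deltas": [0,0,0,0,0,0,255,0,0,0,0,0,0,255,0,0,0,0,0,0,255,0,0,0,0,0,0,255,0,0,0,0,0,0,255]
}}

```text
t: 12.42
ee_pos: [0.4922, 0.3166, 0.1918]
tool_rot: [[0.008, 1.0, 0.003], [1.0, -0.008, 0.001], [0.001, 0.003, -1.0]]
ft_force: [0.3, -0.9, -0.3]
grip_width: 0.242
```

Request:
{"api": "step_arm", "payload": {
  "deltas": [0,0,0,0,0,0,255,0,0,0,0,0,0,255,0,0,0,0,0,0,255,0,0,0,0,0,0,255,0,0,0,0,0,0,255]
}}

```text
t: 13.05
ee_pos: [0.4922, 0.3165, 0.1917]
tool_rot: [[0.008, 1.0, 0.003], [1.0, -0.008, 0.001], [0.001, 0.003, -1.0]]
ft_force: [0.3, 0.7, -0.4]
grip_width: 0.241
```

```bash
python3 -c "
from st import *
rel([.510,.4185,.25]); snap('scene','scene6')
for z in(.0205,): print('disc ctr pred px',proj('scene6',[.4915,.316,.02]),'stand mouth',proj('scene6',[.4015,.3745,.09]))
b=cv2.imread('pics/scene6.png')[150:270,250:410]
cv2.imwrite('pics/c6.png',cv2.resize(b,(800,600),interpolation=cv2.INTER_CUBIC))"
```

```text
pos [0.4922 0.3165 0.1917] units to go [ 4.0863  0.6864 -2.3238] rot units [ 0.0237 -0.0075  0.    ] yawy -0.4692507574388136 F [ 0.3211  0.6695 -0.3523] t 13.05 0.2409225200892892
disc ctr pred px [322.4368 237.5067] stand mouth [319.5895 227.987 ]
```

View pics/c6.png

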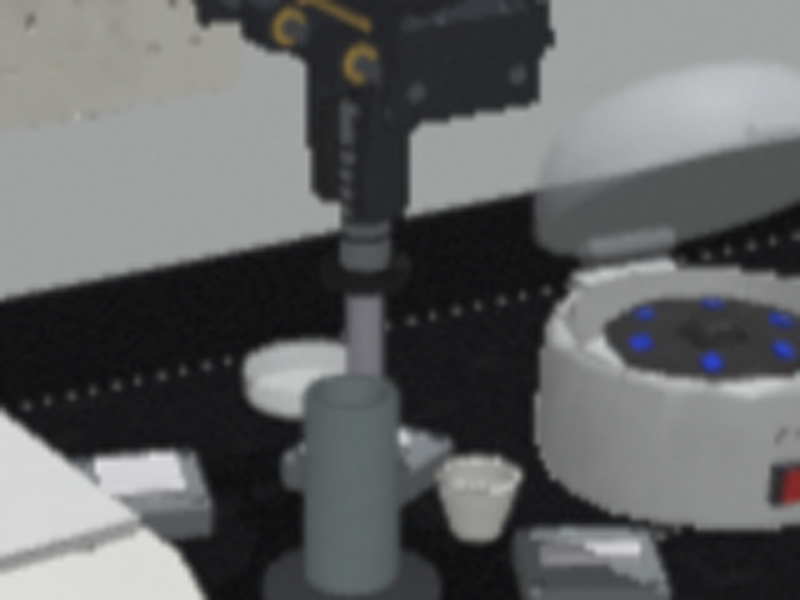

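The stand hides the tip in the scene view. The probe is upright, and the load dropped from about -1.8 N free to about 0 N over three readings, i.e. roughly 1.6 N of contact, for about 1.5 s. Next: lift and move to the square.

Request:
{"api": "step_arm", "payload": {
  "deltas": [0,0,-0.5,0.02,0,0,255,0,0,-0.6,0,0,0,255,0,0,-0.6,0,0,0,255,0.5,0.1,-0.4,0,0,0,255,0.9,0.14,0,0,0,0,255]
}}

```text
t: 13.72
ee_pos: [0.4997, 0.3523, 0.2502]
tool_rot: [[0.01, 1.0, 0.004], [1.0, -0.01, 0.003], [0.003, 0.004, -1.0]]
ft_force: [0.4, -0.1, -2.9]
grip_width: 0.243
```

Request:
{"api": "step_arm", "payload": {
  "deltas": [0.9,0.14,0,0,0,0,255,0.9,0.14,0,0,0,0,255,0.6,0.1,0,0,0,0,255,0,0,0,0,0,0,255,0,0,0,0,0,0,255]
}}

```text
t: 14.35
ee_pos: [0.5103, 0.4177, 0.2528]
tool_rot: [[0.008, 1.0, 0.006], [1.0, -0.008, 0.004], [0.004, 0.006, -1.0]]
ft_force: [0.3, -0.2, -2.2]
grip_width: 0.242
```

```bash
python3 -c "
from st import *
rel([.510,.4185,.191])"
```

```text
pos [0.5103 0.4177 0.2528] units to go [ 0.0193 -0.0263  2.474 ] rot units [ 0.0422 -0.0311  0.    ] yawy -0.46851008295033464 F [ 0.3302 -0.1779 -2.2253] t 14.35 0.24248984141440796
```

Request:
{"api": "step_arm", "payload": {
  "deltas": [0.02,-0.02,0.4,0.02,-0.02,0,255,0,0,0.5,0,0,0,255,0,0,0.5,0,0,0,255,0,0,0.3,0,0,0,255,0,0,0,0,0,0,255]
}}

```text
t: 14.98
ee_pos: [0.5094, 0.4161, 0.2058]
tool_rot: [[0.01, 1.0, 0.0], [1.0, -0.01, -0.001], [-0.001, 0.0, -1.0]]
ft_force: [-0.3, 0.0, -1.5]
grip_width: 0.242
```

```bash
python3 -c "
from st import *
rel([.510,.4185,.191]); snap('scene','scene7')
b=cv2.imread('pics/scene7.png')[150:270,230:390]
cv2.imwrite('pics/c7.png',cv2.resize(b,(800,600),interpolation=cv2.INTER_CUBIC))"
```

```text
pos [0.5094 0.4161 0.2058] units to go [0.0974 0.0214 0.5936] rot units [ 0.0015  0.0044 -0.    ] yawy -0.5894346686990385 F [-0.2964  0.0233 -1.4507] t 14.975 0.2422997556655596
```

View pics/c7.png

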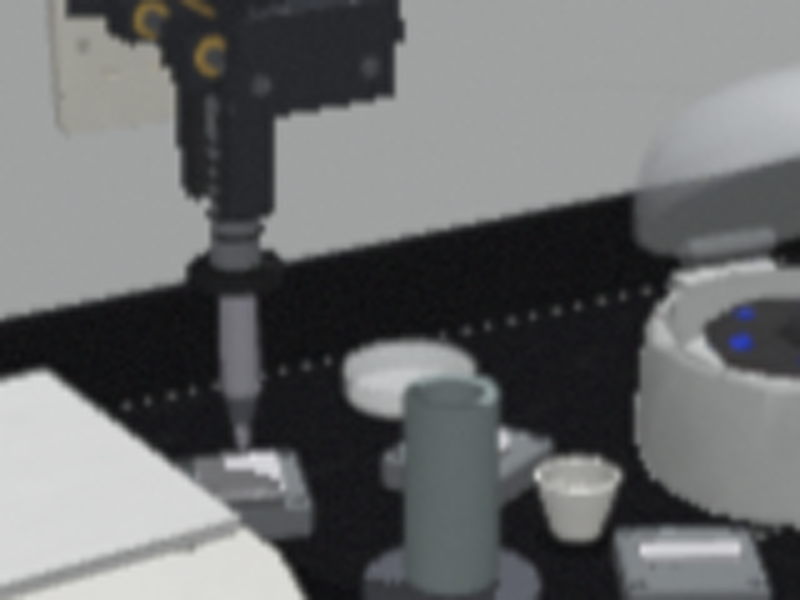

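The tip at (242,450) hangs about 1 cm above the plate centre at (242,475), so it is aligned. Pressing.

Request:
{"api": "step_arm", "payload": {
  "deltas": [0.06,0.02,0.2,0,0,0,255,0,0,0.2,0,0,0,255,0,0,0.15,0,0,0,255,0,0,0,0,0,0,255,0,0,0,0,0,0,255]
}}

```text
t: 15.65
ee_pos: [0.5109, 0.4183, 0.1932]
tool_rot: [[0.01, 1.0, 0.003], [1.0, -0.01, 0.001], [0.001, 0.003, -1.0]]
ft_force: [0.0, -0.3, -0.9]
grip_width: 0.241
```

```bash
python3 -c "
from st import *
rel([.510,.4185,.191])"
```

```text
pos [0.5109 0.4183 0.1932] units to go [ 0.0058 -0.036   0.0885] rot units [ 0.0224 -0.0075  0.    ] yawy -0.5743875366666885 F [ 0.0339 -0.3173 -0.9483] t 15.65 0.24135737913064897
```

Request:
{"api": "step_arm", "payload": {
  "deltas": [0,0,0.09,0,0,0,255,0,0,0,0,0,0,255,0,0,0,0,0,0,255,0,0,0,0,0,0,255,0,0,0,0,0,0,255]
}}

```text
t: 16.27
ee_pos: [0.511, 0.4184, 0.1916]
tool_rot: [[0.01, 1.0, 0.004], [1.0, -0.01, 0.001], [0.001, 0.004, -1.0]]
ft_force: [0.4, -0.5, -0.3]
grip_width: 0.244
```

Request:
{"api": "step_arm", "payload": {
  "deltas": [0,0,0,0,0,0,255,0,0,0,0,0,0,255,0,0,0,0,0,0,255,0,0,0,0,0,0,255,0,0,0,0,0,0,255]
}}

```text
t: 16.9
ee_pos: [0.511, 0.4184, 0.1916]
tool_rot: [[0.01, 1.0, 0.004], [1.0, -0.01, 0.001], [0.001, 0.004, -1.0]]
ft_force: [0.3, -0.4, -0.4]
grip_width: 0.238
```

Request:
{"api": "step_arm", "payload": {
  "deltas": [0,0,0,0,0,0,255,0,0,0,0,0,0,255,0,0,0,0,0,0,255,0,0,0,0,0,0,255,0,0,0,0,0,0,255]
}}

```text
t: 17.52
ee_pos: [0.511, 0.4184, 0.1916]
tool_rot: [[0.01, 1.0, 0.004], [1.0, -0.01, 0.001], [0.001, 0.004, -1.0]]
ft_force: [-0.9, -0.8, 0.4]
grip_width: 0.244
```

```bash
python3 -c "
from st import *
rel([.402,.3754,.297]); snap('scene','scene8')
b=cv2.imread('pics/scene8.png')[170:260,230:350]
cv2.imwrite('pics/c8.png',cv2.resize(b,(800,600),interpolation=cv2.INTER_CUBIC))"
```

```text
pos [0.511  0.4184 0.1916] units to go [-1.7591 -4.3279 -4.2335] rot units [ 0.0264 -0.01    0.    ] yawy -0.5781760729697355 F [-0.939  -0.81    0.3922] t 17.525 0.24412408467283633
```

View pics/c8.png

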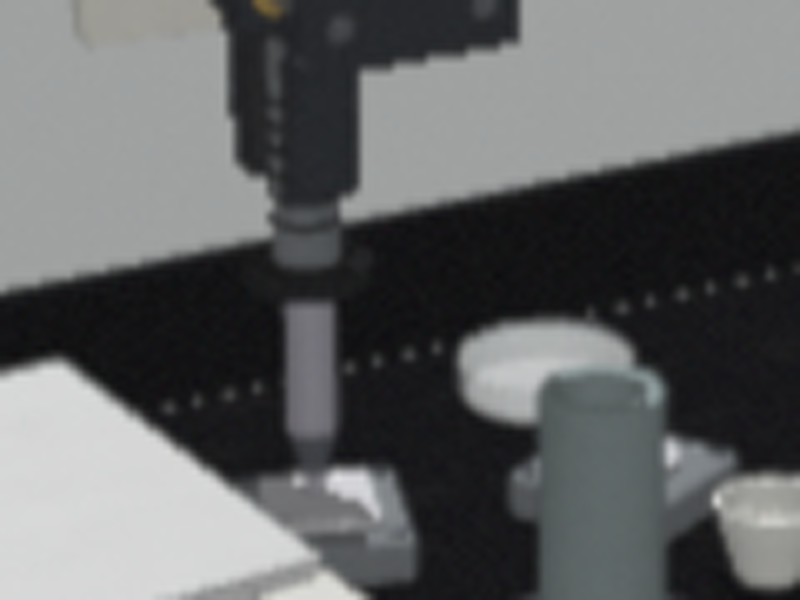

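The nose ends at (312,465) with the shortened pin on the plate, near its centre. Force is again about 0 N against -1.8 N free, held for over 1.5 s. Lifting and returning to the stand.

Request:
{"api": "step_arm", "payload": {
  "deltas": [0,0,-0.6,0.02,-0.01,0,255,0,0,-0.9,0,0,0,255,0,0,-0.9,0,0,0,255,0,0,-0.9,0,0,0,255,0,0,-0.9,0,0,0,255]
}}

```text
t: 18.2
ee_pos: [0.5104, 0.4182, 0.3009]
tool_rot: [[0.01, 1.0, -0.002], [1.0, -0.01, -0.001], [-0.001, -0.001, -1.0]]
ft_force: [-0.5, -0.2, -2.0]
grip_width: 0.245
```

Request:
{"api": "step_arm", "payload": {
  "deltas": [-0.35,-0.85,0,0,0,0,255,-0.35,-0.85,0,0,0,0,255,-0.35,-0.85,0,0,0,0,255,-0.35,-0.85,0,0,0,0,255,-0.35,-0.85,0,0,0,0,255]
}}

```text
t: 18.82
ee_pos: [0.4037, 0.3754, 0.3092]
tool_rot: [[0.011, 1.0, 0.009], [1.0, -0.011, 0.005], [0.005, 0.009, -1.0]]
ft_force: [-0.1, -0.4, -1.4]
grip_width: 0.238
```

Request:
{"api": "step_arm", "payload": {
  "deltas": [0,0,0,0,0,0,255,0,0,0,0,0,0,255,0,0,0,0,0,0,255,0,0,0,0,0,0,255,0,0,0,0,0,0,255]
}}

```text
t: 19.45
ee_pos: [0.4052, 0.376, 0.3116]
tool_rot: [[0.011, 1.0, 0.012], [1.0, -0.011, 0.007], [0.007, 0.012, -1.0]]
ft_force: [-0.7, 0.6, -1.8]
grip_width: 0.242
```

```bash
python3 -c "
from st import *
rel([.402,.3754,.297])"
```

```text
pos [0.4052 0.376  0.3116] units to go [-0.0294 -0.1338  0.5808] rot units [ 0.0868 -0.0498  0.    ] yawy -0.6500317320137199 F [-0.6862  0.6482 -1.8365] t 19.45 0.24159241657167502
```

Request:
{"api": "step_arm", "payload": {
  "deltas": [-0.03,-0.13,0.3,0.08,-0.05,0,255,0,0,0.4,0,0,0,255,0,0,0.3,0,0,0,255,0,0,0,0,0,0,255,0,0,0,0,0,0,255]
}}

```text
t: 20.08
ee_pos: [0.4015, 0.3751, 0.2834]
tool_rot: [[0.011, 1.0, -0.002], [1.0, -0.011, -0.002], [-0.002, -0.002, -1.0]]
ft_force: [0.6, -0.3, -2.5]
grip_width: 0.24
```

```bash
python3 -c "
from st import *
rel([.402,.3754,.1885])"
```

```text
pos [0.4015 0.3751 0.2834] units to go [0.0206 0.0261 3.7966] rot units [-0.0134  0.0127  0.    ] yawy -0.6528279984620041 F [ 0.6381 -0.331  -2.5299] t 20.075 0.24026563076528576
```

Aligned to within 1 mm of the removal pose. Inserting.

Request:
{"api": "step_arm", "payload": {
  "deltas": [0.01,0.01,0.4,-0.01,0.01,0,255,0,0,0.5,0,0,0,255,0,0,0.5,0,0,0,255,0,0,0.4,0,0,0,255,0,0,0,0,0,0,255]
}}

```text
t: 20.7
ee_pos: [0.4016, 0.3751, 0.2348]
tool_rot: [[0.012, 1.0, -0.001], [1.0, -0.012, -0.001], [-0.001, -0.001, -1.0]]
ft_force: [0.1, -0.1, -1.7]
grip_width: 0.241
```

```bash
python3 -c "
from st import *
rel([.402,.3754,.1885])"
```

```text
pos [0.4016 0.3751 0.2348] units to go [0.0134 0.0192 1.8529] rot units [-0.0067  0.0043  0.    ] yawy -0.6604933733804466 F [ 0.1421 -0.0792 -1.6844] t 20.7 0.24111982092366985
```

Request:
{"api": "step_arm", "payload": {
  "deltas": [0.01,0.01,0.4,0,0,0,255,0,0,0.4,0,0,0,255,0,0,0.4,0,0,0,255,0,0,0.3,0,0,0,255,0,0,0,0,0,0,255]
}}

```text
t: 21.32
ee_pos: [0.402, 0.3755, 0.1949]
tool_rot: [[0.012, 1.0, -0.001], [1.0, -0.012, -0.0], [-0.0, -0.001, -1.0]]
ft_force: [0.1, 0.0, -1.4]
grip_width: 0.24
```

```bash
python3 -c "
from st import *
rel([.402,.3754,.1877])"
```

```text
pos [0.402  0.3755 0.1949] units to go [-0.0025  0.0001  0.2863] rot units [-0.0044  0.0026  0.    ] yawy -0.66091853117978 F [ 0.135   0.0081 -1.4151] t 21.325 0.24048429186472972
```

Request:
{"api": "step_arm", "payload": {
  "deltas": [0,0,0.15,0,0,0,255,0,0,0.12,0,0,0,255,0,0,0,0,0,0,255,0,0,0,0,0,0,255,0,0,0,0,0,0,255]
}}

```text
t: 21.95
ee_pos: [0.4025, 0.3758, 0.1886]
tool_rot: [[0.011, 1.0, 0.001], [1.0, -0.011, 0.001], [0.001, 0.001, -1.0]]
ft_force: [-0.2, -0.2, -1.9]
grip_width: 0.239
```

Less than 1 mm above the seat; opening.

Request:
{"api": "step_arm", "payload": {
  "deltas": [0,0,0.02,0,0,0,200,0,0,0,0,0,0,150,0,0,0,0,0,0,80,0,0,0,0,0,0,0,0,0,0,0,0,0,0]
}}

```text
t: 22.58
ee_pos: [0.4032, 0.3762, 0.1892]
tool_rot: [[0.011, 1.0, 0.003], [1.0, -0.011, 0.002], [0.002, 0.003, -1.0]]
ft_force: [-0.4, -0.3, -0.3]
grip_width: 0.669
```

Request:
{"api": "step_arm", "payload": {
  "deltas": [0,0,0,0,0,0,0,0,0,0,0,0,0,0,0,0,0,0,0,0,0,0,0,0,0,0,0,0,0,0,0,0,0,0,0]
}}

```text
t: 23.2
ee_pos: [0.4032, 0.3762, 0.1892]
tool_rot: [[0.011, 1.0, 0.003], [1.0, -0.011, 0.002], [0.002, 0.003, -1.0]]
ft_force: [1.6, -0.6, 0.7]
grip_width: 1.0
```

Request:
{"api": "step_arm", "payload": {
  "deltas": [0,0,-0.3,0,0,0,0,0,0,-0.8,0,0,0,0,0,0,-0.9,0,0,0,0,0,0,-0.9,0,0,0,0,0,0,-0.9,0,0,0,0]
}}

```text
t: 23.82
ee_pos: [0.4022, 0.3756, 0.2869]
tool_rot: [[0.011, 1.0, 0.0], [1.0, -0.011, 0.0], [0.0, 0.0, -1.0]]
ft_force: [-0.0, 0.6, 0.3]
grip_width: 1.001
```

Request:
{"api": "step_arm", "payload": {
  "deltas": [0,0,-0.4,0,0,0,0,0,0,0,0,0,0,0,0,0,0,0,0,0,0,0,0,0,0,0,0,0,0,0,0,0,0,0,0]
}}

```text
t: 24.45
ee_pos: [0.402, 0.3755, 0.2972]
tool_rot: [[0.012, 1.0, 0.0], [1.0, -0.012, 0.0], [0.0, 0.0, -1.0]]
ft_force: [-0.3, 1.0, -0.2]
grip_width: 0.999
```

```bash
python3 -c "
from st import *
rel([.402,.3754,.1877]); snap('scene','scene9');snap('wrist','wrist9')
a=cv2.imread('pics/wrist9.png');b=cv2.imread('pics/scene9.png')[100:300,200:467]
cv2.imwrite('pics/pair9.png',np.hstack([cv2.resize(a,(400,300)),cv2.resize(b,(400,300),interpolation=cv2.INTER_CUBIC)]))
c=cv2.imread('pics/scene0.png').astype(int)-cv2.imread('pics/scene9.png');print('diff around seated probe',abs(c[195:280,300:340]).mean(), abs(c[187:215,314:328]).mean())"
```

```text
pos [0.402  0.3755 0.2972] units to go [-0.004  -0.0036  4.3811] rot units [ 0.0034 -0.0016  0.    ] yawy -0.6599816882260976 F [-0.2876  0.9986 -0.2222] t 24.45 0.999206405200574
diff around seated probe 5.090588235294118 9.607993197278912
```

View pics/pair9.png

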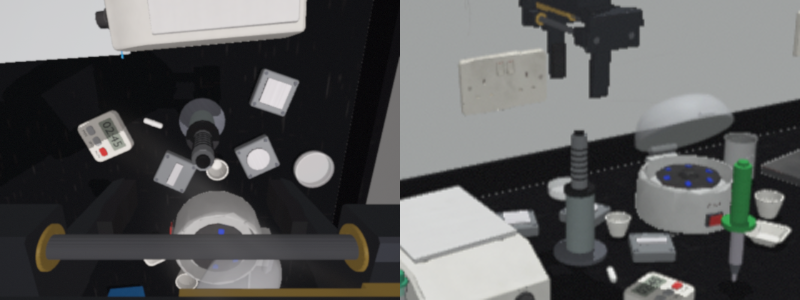

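The probe stands upright in the stand with its collar on the rim (scene crop (578,190)). The gripper is open and well clear above it. Handing in.

```bash
python3 -c "
from cell import ctrl
print(ctrl.finish_job())"
```

```text
the job is handed in; nothing more can be done
None
```

I pressed the probe's tip on the round disc and then on the square coupon, and put the probe back in its stand. I handed the job in at about t = 24.5 s of the 54 s allowed; no verdict was reported.

- **Presses:** Each was held for more than 1 s with the probe upright. The vertical force at the wrist rose by roughly 1.6 N each time, which matches about 4 mm of pin travel. The route kept the probe away from the strip coupon.
- **Position checks:** Stand-to-coupon offsets from two cameras agreed to under 1 mm. Absolute y readings differed by about 5 mm, so I worked from the offsets. A picture showed the tip near the middle of the square. On the disc the stand hid the tip, so that press rests on the offsets and the force change alone.
- **Final state:** The last picture shows the probe upright with its collar on the rim. The gripper is open about 11 cm above its release height, and no significant force reads at the wrist.
- **Brushed the ring stand:** On the way in, one force reading showed about 30 N (limit 40 N), most likely from the gripper brushing the ring stand's clamp. It dropped to zero on the next reading, and the pictures showed nothing fallen. I cannot rule out a higher peak between readings.

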